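# Load the pattern light box and hold its shutter half open

## Task

Set up the light box for checking a pierced pattern: thread the flanged pattern disc down the box's post until it rests fully home on its seat, lying as it does now with the wide flange down, then thread the plain collar down on top of it, fully home, keeping the shutter shut meanwhile. Then slide the sprung shutter by its upright handle, away from the post, to half of its travel, where the handle stands in line with the black half-travel lines on the guides, and hold it there: it springs shut if let go, so finish while the gripper is still holding it half open. Leave the other things on the bench where they are.

Things in the scene. Friction and masses are not known exactly. Their poses are not given: they have to be found in the camera images.
- lamp_box: Fixed grey light box, 120 x 280 mm, 50 mm high. Origin: centre of its underside; x across it, y along it (the shutter opens to +y), z up. A steel post stands 95 mm from the centre at its -y end. Guide rails 8 mm wide, 6 mm high stand on top at x = -38 and +38 mm from y = -87 to +127 mm, each with a black line across it at y = 60 mm: half travel.
- post_seat (a point): Centre of the post's foot, on top of its round seat (34 mm across, 8 mm above the box's top, 58 mm above the bench). The post rises upright from here: 20 mm in diameter for 42 mm, then a cone to 10 mm in diameter at its tip, 54 mm above the seat. Axes as the box's.
- pattern_disc: Loose wooden pattern disc with a bore 24 mm in diameter: a pierced flange 70 mm in diameter and 6 mm thick below, a plain hub 36 mm in diameter above it, 22 mm high in all, about 60 g. Lies flat on the bench, flange down. Origin: centre of the underside, z up. Goes on the post first.
- collar: Loose plain wooden collar, a ring 46 mm in outer diameter, bore 24 mm in diameter, 22 mm high, about 90 g. Lies flat on the bench. Origin: centre of the underside. Goes on the post second; fully home it rests on the disc's hub, 22 mm above the seat.
- shutter (a joint): Travel of the steel shutter along the box's +y, away from the post: 0 shut, 0.060 m fully open, 0.030 m half. A spring pulls it shut: about 4 N at 0, 10 N at half, 16 N fully open.
- handle (a point): Point on the shutter's upright steel handle, 30 mm above the box's top (80 mm above the bench). A tab 30 mm wide along the box's x, 12 mm thick along y (sliding direction), 45 mm high from the box's top, a black line down its middle. Shut, it stands 125 mm from the post's axis, between the guides. Axes as the box's; moves with the shutter.
- half_mark (a point): Point on the box's top between the two black half-travel lines, where the handle's middle stands at half travel (30 mm beyond its shut place, 155 mm from the post's axis).
- punch: Loose bystander: a square steel punch 120 mm long, 10 to 14 mm thick, lying between the places of the two rings. Origin: underside, near its middle. Leave it.
- offcut: Loose bystander: dark wood block 50 x 70 x 30 mm. Origin: centre of the underside. Leave it.
- tape_roll: Loose bystander: roll of tape lying flat, 100 mm across, 45 mm high. Origin: centre of the underside. Leave it.
- mallet: Loose bystander: wooden mallet lying down, head 64 mm across and 100 mm long, handle 190 mm. Origin: underside of the head. Leave it.
- glue_bottle: Loose bystander: black bottle, 60 mm across, 160 mm high. Origin: centre of the underside. Leave it.
- awl: Loose bystander: awl 170 mm long with a red handle, lying nearer to the robot than the rings. Origin: its underside. Leave it.
- jar: Loose bystander: jar 70 mm across, 80 mm high, standing to the right of the rings. Origin: centre of the underside. Leave it.
Things that resemble listed ones, but are neither listed nor needed, are in the scene too. What is shaped like the pattern_disc but purple is not meant. What is shaped like the collar but purple is not meant.

How it is judged:
On the way, in this order (a step that is already met when the one before it is completed fails the run):
1. the pattern disc is fully home on the post's seat, flange down, the shutter still shut (horizontal distance between pattern_disc and post_seat below 0.005 m and z of pattern_disc in the frame of post_seat between -0.003 and 0.003 m and angle between pattern_disc's own z axis and vertical below 0.1 rad and value of joint shutter below 0.008 m), for 0.2 s.
2. the collar is fully home on top of the disc, the shutter still shut (horizontal distance between collar and post_seat below 0.005 m and z of collar in the frame of pattern_disc between 0.019 and 0.025 m and z of pattern_disc in the frame of post_seat below 0.003 m and value of joint shutter below 0.008 m), for 0.2 s.
At the end, for the whole second after the job is handed in: The disc rests on the seat (within 3 mm, centred within 5 mm) and the collar on the disc (within 4 mm, centred within 5 mm); the shutter stands still between 24 and 36 mm of its 60 mm travel, held by the gripper's fingers, which bear on it with more than 5 N (horizontal distance between each of pattern_disc, collar and post_seat below 0.005 m and z of pattern_disc in the frame of post_seat between -0.003 and 0.003 m and angle between pattern_disc's own z axis and vertical below 0.1 rad and z of collar in the frame of post_seat between 0.018 and 0.026 m and linear speed of collar below 0.02 m/s and value of joint shutter between 0.024 and 0.036 m and velocity of joint shutter between -0.01 and 0.01 m/s and contact force between the fingers and shutter above 5 N); the arm keeps its last pose, push and grip.
It fails at once if a bystander was moved by more than 30 mm (distance of any of punch, offcut, tape_roll, mallet, glue_bottle, awl, jar from where it was at the start of the episode above 0.03 m).
It also fails if it takes over 72 s, if anything falls off the work surface, if the arm or the gripper's body presses on something with over 40 N, if the wrist force passes 120 N, or if a joint passes its speed limit or range.

## Robot

A 7-joint arm with a two-finger parallel gripper is mounted at the origin on the work surface. World frame = base frame: x ahead of the robot, y to its left, z up, the work surface at z = 0. Lengths are in m, angles in rad, forces in N, time in s.
With the tool pointing down it reaches from about 0.35 to 0.9 m from the base axis. Payload 8.1 kg.
Tool frame: the origin (TCP) lies at the centre of the arm's flange, where the gripper is bolted on; the fingertips stand tips_ahead ahead of it and the grasp point (between the pads) lies 159 mm ahead of it (tips_ahead is the distance from the TCP to the fingertips, in m); z points along the fingers, y is the line along which they close (so a half turn about z gives the same grasp; the last joint's range is limited). The gripper opens to 92 mm and grips with 3 to 60 N. Pads are 19 mm wide; open, the fingers measure 130 mm over their backs; the gripper's body (75 mm by 190 mm) begins 47 mm behind the grasp point.
Start: joints at [1.138, 0.434, 0.025, 1.573, -0.012, 1.134, -0.075], TCP at [0.202, -0.591, 0.405] pointing down, gripper open.
Joint ranges: [-2.62, 2.62], [-0.44, 2.09], [-1.27, 1.32], [0.08, 2.57], [-1.32, 4.46], [0.12, 2], [-2.74, 2.74]. Speed limits (rad/s): [2.22, 2.22, 3.01, 3.01, 3.14, 3.14, 3.14].

## Interface

Orientations are given as a 3x3 rotation matrix whose columns are the frame's x, y, z axes.
In Python, from rig import observe, read_camera, hand_in, tips_ahead gives the robot as it stands.
- The arm moves only by the tool step_arm, never from a script. Its argument "commands" is one flat list of numbers, 4 for each row, row after row: the shift along the tool's x, y, z in m, then the turn about the tool's z in rad. A call has 1 to 12 rows; each row shifts and turns the commanded pose from where the row before left it, along the tool's axes as they then stand; what a row does not reach is not made up. A row lasts 1/10 s, in which the tool goes at most 50 mm and 8.59 degrees, less where a joint would pass 70% of its speed; a pose out of reach is approached as far as the arm can. A call is refused whole if a number of a shift passes 0.05 or a number of a turn 0.15, either way. A call with a gripper value outside its range is refused whole. "claw" is the closure, from 0 (fully open) to 1 (shut), set as the call begins (left out, the last holds). The fingers move at their own pace and stop on an object; "force" is the grip in N (left out, the last holds). Time passes only in rows, so rows that do not move let the fingers close. It gives the time, the measured TCP pose, the force, the opening and the grip force at its end, in the units of the state.
- observe(): the state, without advancing time (a new reading comes with each control period).
- read_camera(name): name is "scene" or "top"; returns a dict with "img" (400x640x3 uint8, red, green, blue), "mtx" (3x3 intrinsics, pixels), "R" (3x3) and "t" (3): a world point X has camera coordinates R X + t. Camera axes: x right, y down, z forward; pixel columns grow to the right and rows downward; lengths in m; the calibration is good to about 2 mm. A picture is of the moment at which its call begins. There is no depth.
- hand_in(): hands the job in; it is judged then, once.
The state is a dict: "time_s": time; "joint_positions": joint angles; "dq": joint speeds; "joint_efforts": joint torques, N m; "ee_pos": TCP position; "orientation": TCP orientation; "force": force on the tool from outside, world axes, zero at the start; "torque": the same for the moment, N m; "finger_gap": opening from 0.0 (shut) to 1.0 (fully open); "grasp_force": force on a finger pad.
Only numpy, scipy, OpenCV 4.12 (cv2) and the standard library are available. Lean on these libraries where they do the work, as an engineer would, in place of code of your own. Each camera call takes 0.05 s, during which the arm holds its last target. There are 200 camera calls.

## Working session

There is one attempt and no reset: what is moved stays moved. The work goes in short steps, Python scripts to look and compute and a tool call to move; the robot and the scene stay as the last step left them, time stands still between calls to the robot, and variables do not carry over. Pictures are saved under pics/ and viewed, at most 12 in all, crops included, and the job is handed in when it is done.

Besides the shell and the picture viewer there is one more tool, called after ">>>" as name(argument=value, ...), one argument or row to a line, values as JSON. step_arm: Moves the arm, as the interface text tells. Its arguments: {"type":"object","properties":{"commands":{"type":"array"},"claw":{"type":"number"},"force":{"type":"number"}},"required":["commands"]}

```bash
mkdir -p pics; ls
python3 - <<'E'
from rig import *
import cv2
for n in("scene","top"):
    c=read_camera(n); cv2.imwrite(f"pics/{n}0.png",c["img"][:,:,::-1]); print(n,c["mtx"].tolist(),c["R"].round(4).tolist(),c["t"])
print(observe(),tips_ahead)
E
```

```text
pics
scene [[378.7206687720846, 0.0, 316.167350994618], [0.0, 378.7206687720846, 199.67048627397688], [0.0, 0.0, 1.0]] [[0.7629, 0.6465, 0.009], [0.4429, -0.5124, -0.7357], [-0.471, 0.5653, -0.6772]] [-0.41951519 -0.18510633  1.41272554]
top [[484.6138752589292, 0.0, 326.93035316757556], [0.0, 484.6138752589292, 195.0048741337124], [0.0, 0.0, 1.0]] [[0.0262, -0.9997, 0.0017], [-0.9911, -0.0262, -0.1305], [0.1305, 0.0017, -0.9914]] [-0.02137221  0.58034634  1.55815131]
{'time_s': 0.1, 'joint_positions': array([ 1.1384018 ,  0.4351484 ,  0.02498758,  1.5739781 , -0.01162676,
        1.13399805, -0.07510917]), 'dq': array([-4.31840253e-04, -1.65563451e-03, -2.35218769e-05, -4.09459213e-03,
       -1.03812466e-03,  4.76513356e-04, -1.12067178e-04]), 'joint_efforts': array([ 2.68234042e-03, -6.69134331e+01,  9.88088809e-01, -3.15151119e+01,
       -6.05060044e-02,  3.73465929e-02,  1.34467869e-04]), 'ee_pos': array([ 0.2023112 , -0.59114088,  0.40403731]), 'orientation': array([[ 9.46142004e-01,  3.23751457e-01, -5.49964115e-04],
       [ 3.23751906e-01, -9.46141154e-01,  1.27284783e-03],
       [-1.08257344e-04, -1.38234672e-03, -9.99999039e-01]]), 'force': array([0.48954969, 0.22567023, 0.12760103]), 'torque': array([-0.00169043,  0.02256051,  0.03419278]), 'grasp_force': 0.0, 'finger_gap': 1.0030288277556774} 0.178
```

View pics/scene0.png

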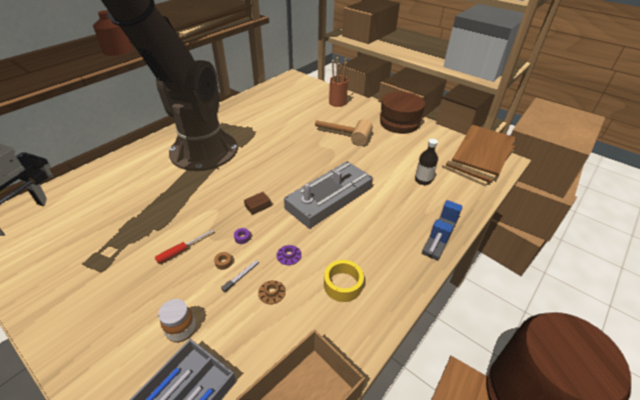

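View pics/top0.png

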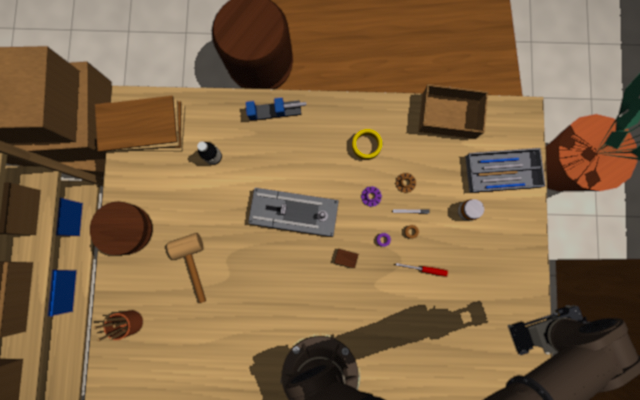

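The scene view shows the brown disc at (272,291), collar at (223,260), and the box with its post near (308,187) and handle near (338,172). In the top view the disc is at (405,183), the collar at (410,232) and the post at (320,215). Next I zoom in on these.

```bash
cat > h.py <<'E'
import numpy as np,cv2
from rig import *
def ray(c,uv):
    d=np.linalg.solve(c["mtx"],np.array([uv[0],uv[1],1.])); R=c["R"]
    return -R.T@c["t"], R.T@d
def onplane(c,uv,z):
    o,d=ray(c,uv); return o+d*(z-o[2])/d[2]
def tri(c1,u1,c2,u2):
    (o,d),(p,e)=ray(c1,u1),ray(c2,u2); d/=np.linalg.norm(d); e/=np.linalg.norm(e)
    s=np.linalg.lstsq(np.c_[d,-e],p-o,rcond=None)[0]; a=o+s[0]*d;b=p+s[1]*e
    return (a+b)/2,np.linalg.norm(a-b)
def proj(c,X):
    q=c["mtx"]@(c["R"]@np.array(X)+c["t"]); return q[:2]/q[2]
def brown(c,box):
    x0,y0,x1,y1=box; im=c["img"][y0:y1,x0:x1]; h=cv2.cvtColor(im,cv2.COLOR_RGB2HSV)
    m=((h[...,0]<18)&(h[...,1]>95)&(h[...,2]<185)).astype(np.uint8)
    cs,_=cv2.findContours(m,cv2.RETR_EXTERNAL,cv2.CHAIN_APPROX_NONE)
    k=max(cs,key=cv2.contourArea); return cv2.fitEllipse(cv2.convexHull(k)),cv2.boundingRect(k),(x0,y0)
E
python3 - <<'E'
from h import *
s,t=read_camera("scene"),read_camera("top")
for n,bs,bt in(("disc",(250,272,295,310),(390,168,420,198)),("collar",(208,245,237,275),(398,222,422,242))):
    U=[]
    for c,b in((s,bs),(t,bt)):
        e,r,o=brown(c,b); u=np.array(e[0])+o; U.append(u); print(n,u.round(1),np.round(e[1],1),r)
    print(tri(s,U[0],t,U[1]),onplane(t,U[1],.011),onplane(s,U[0],.011))
a=cv2.resize(t["img"][180:245,240:345],None,fx=7,fy=7,interpolation=cv2.INTER_CUBIC)
b=cv2.resize(s["img"][155:228,280:380],None,fx=7.35,fy=7.35,interpolation=cv2.INTER_CUBIC)
cv2.imwrite("pics/bt.png",a[:,:,::-1]);cv2.imwrite("pics/bs.png",b[:,:,::-1])
a=cv2.resize(t["img"][165:245,360:440],None,fx=7,fy=7,interpolation=cv2.INTER_CUBIC)
cv2.imwrite("pics/rt.png",a[:,:,::-1])
E
```

```text
disc [271.6 292.1] [23.8 27.8] (8, 8, 28, 25)
disc [405.7 182.4] [21.2 22.9] (5, 4, 23, 22)
(array([ 0.63458027, -0.27226551,  0.00260331]), np.float64(0.0028723201333796847)) [ 0.63413986 -0.26980559  0.011     ] [ 0.63806998 -0.27691324  0.011     ]
collar [223.6 260.5] [17.2 20.4] (6, 7, 21, 18)
collar [410.4 231.6] [15.4 18.5] (3, 2, 19, 15)
(array([ 0.46827879, -0.28805575,  0.00780302]), np.float64(0.0037934486195298697)) [ 0.46918554 -0.28594685  0.011     ] [ 0.46937503 -0.29080345  0.011     ]
```

View pics/bt.png

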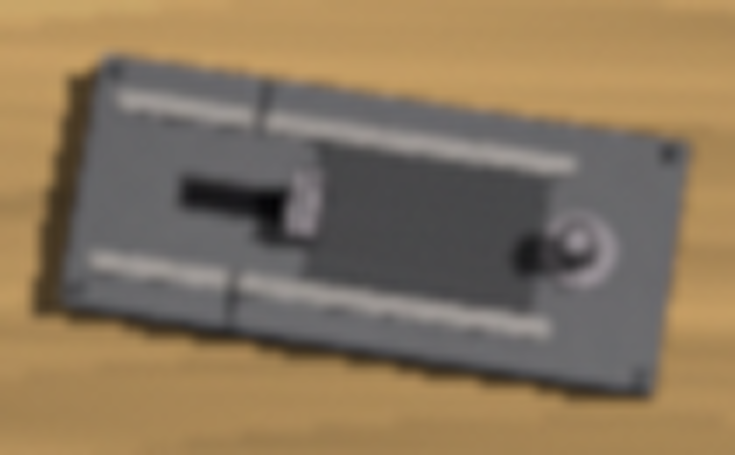

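View pics/bs.png

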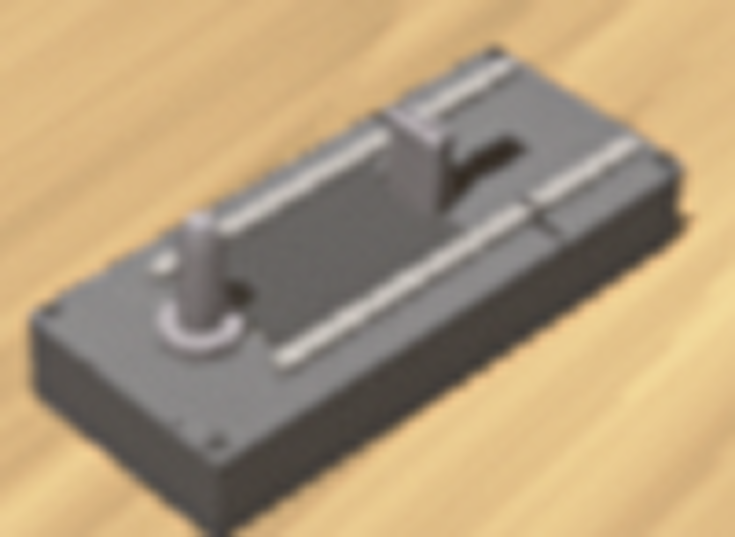

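View pics/rt.png

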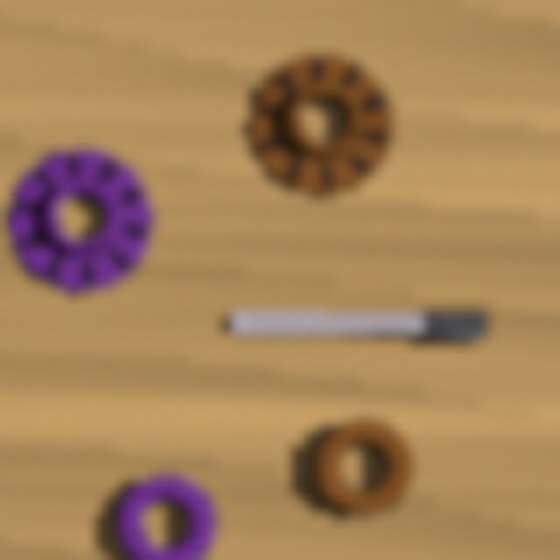

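The top crop shows the box with its four top corners at about (110,55), (690,145), (655,395) and (65,308). The post tip is at (578,242) and the handle top at (305,203). The scene crop shows the same features. The brown rings are clear, with centres at (320,125) and (361,467) in the third crop.

Run:
```python
from h import *
s,t=read_camera("scene"),read_camera("top")
T=lambda x,y:((x+.5)/7-.5+240,(y+.5)/7-.5+180)
S=lambda x,y:((x+.5)/7.35-.5+280,(y+.5)/7.35-.5+155)
P=dict(tip=((203,216),(578,240)),seat=((200,322),(582,249)),htop=((417,124),(305,203)),
 c1=((683,178),(110,55)),c2=((218,465),(690,145)),c3=((35,322),(655,395)),c4=((490,47),(65,308)),mA=((542,213),(265,107)))
W={}
for k,(a,b) in P.items():
    W[k],e=tri(s,S(*a),t,T(*b)); print(k,W[k].round(4),round(e,4))
C=[onplane(t,T(*P[k][1]),.05) for k in("c1","c2","c3","c4")]; Cs=[onplane(s,S(*P[k][0]),.05) for k in("c1","c2","c3","c4")]
for Q in(C,Cs):
    print("ctr",np.mean(Q,0),"len",np.linalg.norm(Q[0]-Q[1]),np.linalg.norm(Q[2]-Q[3]),"w",np.linalg.norm(Q[1]-Q[2]))
    y=(Q[0]+Q[3]-Q[1]-Q[2]); y/=np.linalg.norm(y); print("y",y,"post",np.mean(Q,0)-.095*y,"handle",np.mean(Q,0)+.03*y)
print("seat T/S",onplane(t,T(582,249),.058),onplane(s,S(200,322),.058),"tip",onplane(t,T(578,240),.112),onplane(s,S(203,216),.112))
R=lambda x,y:((x+.5)/7-.5+360,(y+.5)/7-.5+165)
print("disc fl",onplane(t,R(320,124),.006),"collar top",onplane(t,R(361,467),.02))
for n,bx in (("disc",(245,270,300,312)),("coll",(205,245,240,275))):
    cv2.imwrite(f"pics/{n}.png",cv2.resize(s["img"][bx[1]:bx[3],bx[0]:bx[2]],None,fx=8,fy=8,interpolation=cv2.INTER_CUBIC)[:,:,::-1])
a,b=cv2.imread("pics/disc.png"),cv2.imread("pics/coll.png")
m=np.zeros((336,730,3),np.uint8); m[:a.shape[0],:440]=a; m[:b.shape[0],450:450+280]=b; cv2.imwrite("pics/rs.png",m)
```

```text
tip [0.5103 0.0064 0.1133] 0.0021
seat [0.5108 0.0045 0.0583] 0.0035
htop [0.5245 0.1295 0.0935] 0.0053
c1 [0.5978 0.2293 0.0413] 0.0035
c2 [ 0.5622 -0.0441  0.0466] 0.0026
c3 [ 0.4466 -0.0295  0.0431] 0.0007
c4 [0.4784 0.2444 0.0462] 0.0023
mA [0.5736 0.1542 0.0555] 0.0027
ctr [0.52143344 0.10020536 0.05      ] len 0.27451433651853824 0.2762052821146754 w 0.11746437140605666
y [0.12388187 0.99229697 0.        ] post [0.50966466 0.00593715 0.05      ] handle [0.5251499  0.12997427 0.05      ]
ctr [0.52456789 0.09389489 0.05      ] len 0.26873063991562857 0.27520986874322545 w 0.11209665943940882
y [0.12254054 0.99246351 0.        ] post [ 5.12926537e-01 -3.89143162e-04  5.00000000e-02] handle [0.52824411 0.1236688  0.05      ]
seat T/S [0.51204514 0.00579717 0.058     ] [0.50945823 0.00341035 0.058     ] tip [0.51119731 0.00718555 0.112     ] [0.50864108 0.00677117 0.112     ]
disc fl [ 0.63518032 -0.26909422  0.006     ] collar top [ 0.46972536 -0.28700275  0.02      ]
```

View pics/rs.png

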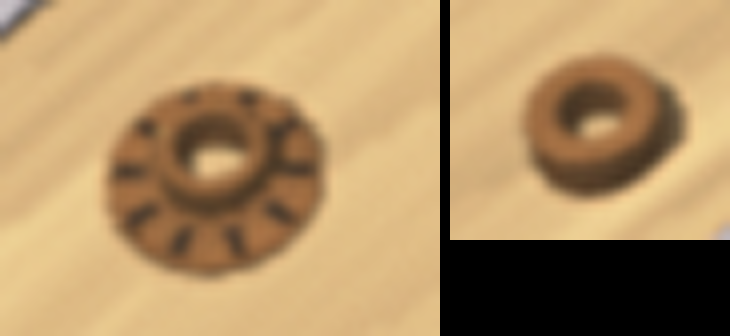

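Run:
```python
from h import *
s,t=read_camera("scene"),read_camera("top")
R=lambda x,y:((x+.5)/7-.5+360,(y+.5)/7-.5+165)
for n,a,b in(("dischub",(271.2,288.3),R(319,122)),("collar",(222.4,258.3),R(361,467))):
    p,e=tri(s,a,t,b); print(n,p.round(4),e,onplane(t,b,.022).round(4),onplane(s,a,.022).round(4))
# flange predicted extents
o=observe(); print(o["ee_pos"],np.degrees(np.arctan2(o["orientation"][1,1],o["orientation"][0,1])))
dist=lambda d:(o["orientation"].T@np.array(d)).round(4)
print(dist(np.array([.4695,-.2885,.3])-o["ee_pos"]),dist(np.array([.6365,-.271,.3])-o["ee_pos"]))
```

```text
dischub [ 0.6331 -0.2692  0.0145] 0.00519332300329102 [ 0.6335 -0.266   0.022 ] [ 0.6354 -0.2745  0.022 ]
collar [ 0.4684 -0.2893  0.0184] 0.004898920324182576 [ 0.4696 -0.2867  0.022 ] [ 0.4694 -0.2926  0.022 ]
[ 0.20235244 -0.59130929  0.40461265] -71.11095661332537
[ 0.3508 -0.2     0.1046] [ 0.5145 -0.1625  0.1046]
```

>>> step_arm(
  commands=[0, 0, 0, 0.114, 0, 0, 0, 0.114, 0, 0, 0, 0.113, 0, 0, 0, 0.113, 0.035, -0.0335, 0, 0, 0.035, -0.0335, 0, 0, 0.035, -0.0335, 0, 0, 0.035, -0.0335, 0, 0, 0.035, -0.0335, 0, 0, 0.035, -0.0335, 0, 0, 0.035, -0.0335, 0, 0, 0.035, -0.0335, 0, 0],
  claw=0.35,
)

```text
time_s: 1.6
ee_pos: [0.5148, -0.3587, 0.4049]
orientation: [[0.992, -0.124, 0.0], [-0.124, -0.992, -0.0], [0.0, 0.0, -1.0]]
force: [0.1, -0.9, 0.6]
finger_gap: 0.651
grasp_force: 0.0
```

>>> step_arm(
  commands=[0.027, -0.0257, 0, 0, 0.027, -0.0257, 0, 0, 0.027, -0.0257, 0, 0, 0.027, -0.0257, 0, 0, 0, 0, 0.038, 0, 0, 0, 0.038, 0, 0, 0, 0.038, 0, 0, 0, 0.038, 0, 0, 0, 0, 0, 0, 0, 0, 0],
)

```text
time_s: 2.6
ee_pos: [0.6335, -0.2716, 0.2531]
orientation: [[0.992, -0.124, -0.001], [-0.124, -0.992, 0.0], [-0.001, -0.0, -1.0]]
force: [-0.7, -0.3, 1.3]
finger_gap: 0.643
grasp_force: 0.0
```

Run:
```python
from h import *
s,t=read_camera("scene"),read_camera("top")
print(observe()["ee_pos"])
p=observe()["ee_pos"]; u=proj(s,[p[0],p[1],.02]); print(u)
a=cv2.resize(s["img"][245:315,220:320],None,fx=7.5,fy=7.5,interpolation=cv2.INTER_CUBIC)
cv2.circle(a,tuple(int(v) for v in (u-[220,245]+.5)*7.5),2,(0,255,0),-1)
cv2.imwrite("pics/g1.png",a[:,:,::-1])
```

```text
[ 0.6343297 -0.2719105  0.255293 ]
[271.67041654 287.86228237]
```

View pics/g1.png

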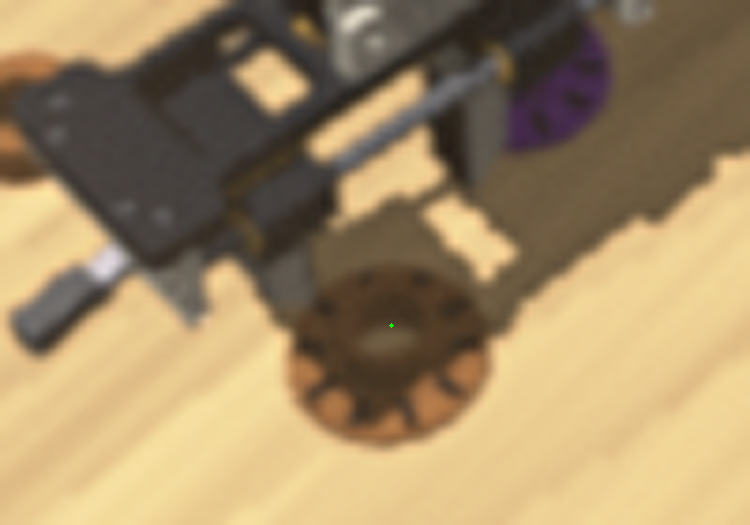

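The disc's hub is centred on the projected tool axis (388,325), and the fingers straddle it. I go down and grip.

>>> step_arm(
  commands=[0, 0, 0.022, 0, 0, 0, 0.022, 0, 0, 0, 0.015, 0, 0, 0, 0.006, 0, 0, 0, 0, 0, 0, 0, 0, 0],
)

```text
time_s: 3.3
ee_pos: [0.6339, -0.2717, 0.1889]
orientation: [[0.992, -0.124, 0.002], [-0.124, -0.992, -0.001], [0.002, 0.0, -1.0]]
force: [0.0, 0.4, 0.2]
finger_gap: 0.65
grasp_force: 0.0
```

>>> step_arm(
  commands=[0, 0, 0, 0, 0, 0, 0, 0, 0, 0, 0, 0, 0, 0, 0, 0, 0, 0, 0, 0, 0, 0, 0, 0, 0, 0, 0, 0],
  claw=1,
  force=25,
)

```text
time_s: 4.0
ee_pos: [0.6335, -0.2716, 0.1881]
orientation: [[0.992, -0.124, 0.0], [-0.124, -0.992, -0.0], [0.0, 0.0, -1.0]]
force: [-0.9, 0.6, 4.7]
finger_gap: 0.374
grasp_force: 25.0
```

>>> step_arm(
  commands=[0, 0, -0.02, 0, 0, 0, -0.04, 0, 0, 0, -0.045, 0, 0, 0, -0.045, 0, -0.0196, -0.0324, 0, 0, -0.0196, -0.0324, 0, 0, -0.0196, -0.0324, 0, 0, -0.0196, -0.0324, 0, 0, -0.0196, -0.0324, 0, 0, -0.0196, -0.0324, 0, 0, -0.0196, -0.0324, 0, 0, -0.0197, -0.0325, 0, 0],
)

```text
time_s: 5.2
ee_pos: [0.5089, 0.0065, 0.3376]
orientation: [[0.992, -0.124, -0.0], [-0.124, -0.992, -0.0], [-0.0, 0.0, -1.0]]
force: [1.2, 0.7, -1.6]
finger_gap: 0.377
grasp_force: 25.0
```

>>> step_arm(
  commands=[0, 0, 0, 0, 0, 0, 0, 0, 0, 0, 0, 0],
)

```text
time_s: 5.5
ee_pos: [0.5102, 0.0043, 0.3377]
orientation: [[0.992, -0.125, 0.0], [-0.125, -0.992, -0.001], [0.0, 0.001, -1.0]]
force: [-0.2, -0.1, -1.6]
finger_gap: 0.377
grasp_force: 25.0
```

Run:
```python
from h import *
s,t=read_camera("scene"),read_camera("top")
o=observe();p=o["ee_pos"];print(p,o["finger_gap"],o["force"])
for z in(.150,.156): print(proj(s,[p[0],p[1],z]))
a=cv2.resize(s["img"][130:230,250:380],None,fx=6,fy=6,interpolation=cv2.INTER_CUBIC)
for z in(.15,.112,.058):
    u=proj(s,[p[0],p[1],z]); cv2.circle(a,tuple(int(v) for v in (u-[250,130]+.5)*6),2,(0,255,0),-1)
cv2.imwrite("pics/g2.png",a[:,:,::-1])
```

```text
[0.51018731 0.00396303 0.33759704] 0.37610215142555786 [ 0.18330654 -0.61560287 -1.39985634]
[306.84888076 174.42719859]
[306.83263875 172.76733141]
```

View pics/g2.png

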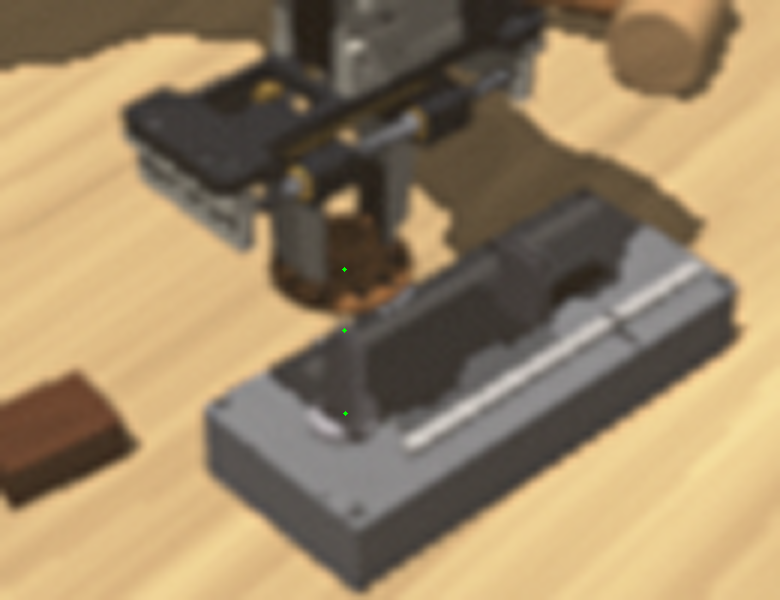

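The disc is level in the gripper, with its rim spanning x 272–412. It lines up with the post, which stands at about (345,330–415). I go down and watch the force.

>>> step_arm(
  commands=[0, -0.001, 0.02, 0, 0, 0, 0.014, 0, 0, 0, 0.005, 0, 0, 0, 0.005, 0, 0, 0, 0.005, 0, 0, 0, 0, 0],
)

```text
time_s: 6.2
ee_pos: [0.51, 0.0061, 0.2885]
orientation: [[0.992, -0.124, -0.0], [-0.124, -0.992, -0.0], [-0.0, 0.0, -1.0]]
force: [0.6, 0.1, 0.7]
finger_gap: 0.379
grasp_force: 25.0
```

>>> step_arm(
  commands=[0, 0, 0.004, 0, 0, 0, 0.004, 0, 0, 0, 0.004, 0, 0, 0, 0.004, 0, 0, 0, 0, 0],
)

```text
time_s: 6.7
ee_pos: [0.5097, 0.0062, 0.2721]
orientation: [[0.992, -0.124, -0.001], [-0.124, -0.992, -0.0], [-0.001, 0.0, -1.0]]
force: [-0.2, 0.4, -1.3]
finger_gap: 0.378
grasp_force: 25.0
```

>>> step_arm(
  commands=[0, 0, 0.006, 0, 0, 0, 0.006, 0, 0, 0, 0.006, 0, 0, 0, 0.004, 0, 0, 0, 0.002, 0, 0, 0, 0, 0],
)

```text
time_s: 7.3
ee_pos: [0.5098, 0.0062, 0.2484]
orientation: [[0.992, -0.124, -0.001], [-0.124, -0.992, -0.0], [-0.001, 0.0, -1.0]]
force: [-0.5, -0.1, -1.3]
finger_gap: 0.376
grasp_force: 25.0
```

>>> step_arm(
  commands=[0, 0, 0.001, 0, 0, 0, 0.001, 0, 0, 0, 0.001, 0, 0, 0, 0, 0],
)

```text
time_s: 7.7
ee_pos: [0.51, 0.0063, 0.246]
orientation: [[0.992, -0.124, 0.0], [-0.124, -0.992, -0.0], [0.0, -0.0, -1.0]]
force: [-1.1, -0.3, 2.5]
finger_gap: 0.376
grasp_force: 25.0
```

>>> step_arm(
  commands=[0, 0, 0.001, 0, 0, 0, 0, 0],
)

```text
time_s: 7.9
ee_pos: [0.51, 0.0062, 0.2458]
orientation: [[0.992, -0.124, 0.001], [-0.124, -0.992, -0.0], [0.001, -0.0, -1.0]]
force: [-4.8, -0.3, 17.2]
finger_gap: 0.375
grasp_force: 25.0
```

>>> step_arm(
  commands=[0, 0, 0, 0, 0, 0, 0, 0, 0, 0, 0, 0, 0, 0, 0, 0, 0, 0, 0, 0, 0, 0, 0, 0],
  claw=0.3,
)

```text
time_s: 8.5
ee_pos: [0.5099, 0.0062, 0.2446]
orientation: [[0.992, -0.124, -0.0], [-0.124, -0.992, -0.0], [-0.0, 0.0, -1.0]]
force: [-0.1, -0.3, -0.4]
finger_gap: 0.699
grasp_force: 0.0
```

>>> step_arm(
  commands=[0, 0, -0.02, 0, 0, 0, -0.04, 0, 0, 0, -0.04, 0, 0, 0.0425, 0, 0, -0.001, 0.0425, 0, 0, -0.001, 0.0425, 0, 0, -0.001, 0.0425, 0, 0, -0.001, 0.0425, 0, 0, 0, 0.0425, 0, 0, 0, 0.0425, 0, 0, 0, 0, 0.04, 0],
)

```text
time_s: 9.6
ee_pos: [0.4689, -0.2961, 0.3085]
orientation: [[0.991, -0.133, 0.008], [-0.132, -0.991, -0.008], [0.009, 0.007, -1.0]]
force: [1.3, 0.8, -0.2]
finger_gap: 0.701
grasp_force: 0.0
```

>>> step_arm(
  commands=[0, 0, 0.04, 0, 0, 0, 0, 0, 0, 0, 0, 0],
)

```text
time_s: 9.9
ee_pos: [0.4691, -0.2883, 0.2649]
orientation: [[0.992, -0.124, -0.001], [-0.124, -0.992, 0.001], [-0.002, -0.001, -1.0]]
force: [0.9, -0.4, 0.6]
finger_gap: 0.702
grasp_force: 0.0
```

Run:
```python
from h import *
s,t=read_camera("scene"),read_camera("top")
o=observe();p=o["ee_pos"];print(p,o["finger_gap"],o["force"])
a=cv2.resize(s["img"][220:285,185:250],None,fx=6,fy=6,interpolation=cv2.INTER_CUBIC)
u=proj(s,[p[0],p[1],.022]); print(u); cv2.circle(a,tuple(int(v) for v in (u-[185,220]+.5)*6),2,(0,255,0),-1)
b=cv2.resize(s["img"][155:220,280:345],None,fx=6,fy=6,interpolation=cv2.INTER_CUBIC)
cv2.imwrite("pics/g3.png",np.hstack([a,b])[:,:,::-1])
```

```text
[ 0.46996506 -0.28856666  0.26664594] 0.6958934868134388 [ 0.40296571 -0.42803843  0.2237073 ]
[223.71846598 257.49277624]
```

View pics/g3.png

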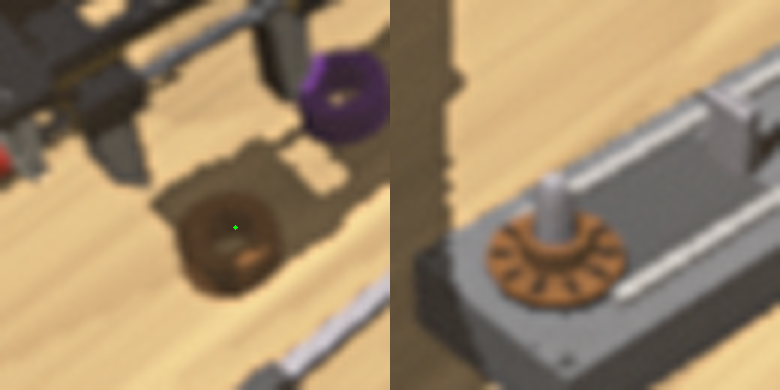

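The disc sits level on the seat around the post, at (557,258) in the right half, and the shutter is shut. The collar lies between the fingers, at about (230,233). I go down and grip it.

>>> step_arm(
  commands=[0, 0.001, 0.03, 0, 0, 0, 0.03, 0, 0, 0, 0.014, 0, 0, 0, 0.006, 0, 0, 0, 0, 0, 0, 0, 0, 0],
)

```text
time_s: 10.6
ee_pos: [0.4696, -0.2897, 0.186]
orientation: [[0.992, -0.124, 0.002], [-0.124, -0.992, -0.001], [0.002, 0.001, -1.0]]
force: [0.3, -0.2, 0.6]
finger_gap: 0.699
grasp_force: 0.0
```

>>> step_arm(
  commands=[0, 0, 0, 0, 0, 0, 0, 0, 0, 0, 0, 0, 0, 0, 0, 0, 0, 0, 0, 0, 0, 0, 0, 0],
  claw=1,
  force=25,
)

```text
time_s: 11.2
ee_pos: [0.4692, -0.2897, 0.1853]
orientation: [[0.992, -0.124, 0.001], [-0.124, -0.992, -0.001], [0.001, 0.0, -1.0]]
force: [-0.7, -0.6, 6.7]
finger_gap: 0.496
grasp_force: 25.0
```

>>> step_arm(
  commands=[0, 0, -0.02, 0, 0, 0, -0.04, 0, 0, 0, -0.045, 0, 0, 0, -0.045, 0, 0.002, -0.04, 0, 0, 0.002, -0.04, 0, 0, 0, -0.04, 0, 0, 0, -0.04, 0, 0, 0, -0.04, 0, 0, 0, -0.04, 0, 0, 0, -0.04, 0, 0, 0, -0.0187, 0, 0],
)

```text
time_s: 12.4
ee_pos: [0.5099, 0.0105, 0.3347]
orientation: [[0.993, -0.12, -0.0], [-0.12, -0.993, 0.002], [-0.0, -0.002, -1.0]]
force: [0.2, -0.7, -1.8]
finger_gap: 0.497
grasp_force: 25.0
```

>>> step_arm(
  commands=[0, 0, 0, 0, 0, 0, 0, 0, 0, 0, 0, 0],
)

```text
time_s: 12.7
ee_pos: [0.5098, 0.0051, 0.3346]
orientation: [[0.992, -0.126, -0.001], [-0.126, -0.992, -0.001], [-0.0, 0.001, -1.0]]
force: [-0.3, 0.2, -2.0]
finger_gap: 0.494
grasp_force: 25.0
```

Run:
```python
from h import *
s,t=read_camera("scene"),read_camera("top")
o=observe();p=o["ee_pos"];print(p,o["finger_gap"],o["force"])
a=cv2.resize(s["img"][150:220,270:350],None,fx=8,fy=8,interpolation=cv2.INTER_CUBIC)
for z in(.15,.172,.112):
    u=proj(s,[p[0],p[1],z]); cv2.circle(a,tuple(int(v) for v in (u-[270,150]+.5)*8),2,(0,255,0),-1)
cv2.imwrite("pics/g4.png",a[:,:,::-1])
```

```text
[0.50982589 0.00507429 0.33463939] 0.4908103103028458 [ 0.28618353  0.11943262 -0.71573218]
```

View pics/g4.png

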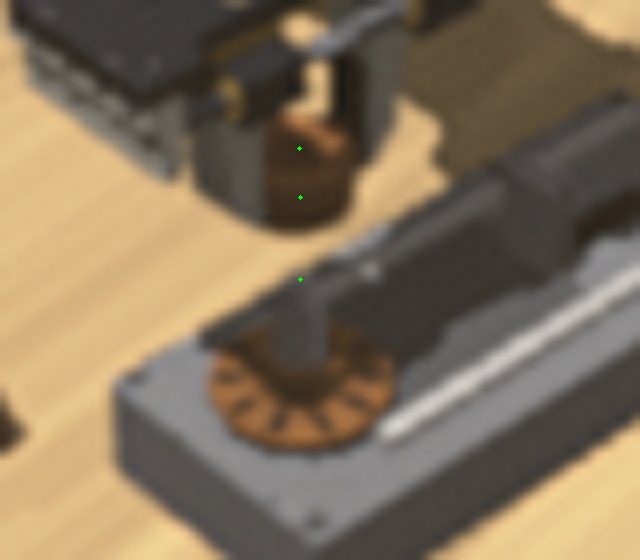

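The collar is level, centred at about x=300 over the post, which is at x≈302. I thread it on.

>>> step_arm(
  commands=[0, -0.001, 0.02, 0, 0, 0, 0.012, 0, 0, 0, 0.005, 0, 0, 0, 0.005, 0, 0, 0, 0.005, 0, 0, 0, 0, 0],
)

```text
time_s: 13.4
ee_pos: [0.51, 0.0074, 0.2873]
orientation: [[0.992, -0.124, -0.001], [-0.124, -0.992, -0.0], [-0.001, 0.0, -1.0]]
force: [-0.7, 0.2, -0.8]
finger_gap: 0.498
grasp_force: 25.0
```

>>> step_arm(
  commands=[0, 0, 0.004, 0, 0, 0, 0.004, 0, 0, 0, 0.004, 0, 0, 0, 0.004, 0, 0, 0, 0.003, 0, 0, 0, 0, 0],
)

```text
time_s: 14.0
ee_pos: [0.5099, 0.0074, 0.2682]
orientation: [[0.992, -0.124, -0.001], [-0.124, -0.992, -0.0], [-0.001, 0.0, -1.0]]
force: [-1.0, -0.2, -1.6]
finger_gap: 0.496
grasp_force: 25.0
```

>>> step_arm(
  commands=[0, 0, 0.001, 0, 0, 0, 0.001, 0, 0, 0, 0.001, 0, 0, 0, 0, 0],
)

```text
time_s: 14.4
ee_pos: [0.5101, 0.0075, 0.2657]
orientation: [[0.992, -0.124, -0.0], [-0.124, -0.992, -0.0], [-0.0, 0.0, -1.0]]
force: [-0.8, -0.2, -0.6]
finger_gap: 0.495
grasp_force: 25.0
```

>>> step_arm(
  commands=[0, 0, 0.001, 0, 0, 0, 0, 0],
)

```text
time_s: 14.6
ee_pos: [0.5101, 0.0074, 0.2653]
orientation: [[0.992, -0.124, 0.0], [-0.124, -0.992, -0.0], [0.0, -0.0, -1.0]]
force: [-1.3, 0.3, 6.6]
finger_gap: 0.494
grasp_force: 25.0
```

>>> step_arm(
  commands=[0, 0, 0, 0, 0, 0, 0, 0, 0, 0, 0, 0, 0, 0, 0, 0, 0, 0, 0, 0, 0, 0, 0, 0],
  claw=0.25,
)

```text
time_s: 15.2
ee_pos: [0.5101, 0.0074, 0.2646]
orientation: [[0.992, -0.124, -0.0], [-0.124, -0.992, -0.0], [-0.0, 0.0, -1.0]]
force: [-0.1, -0.5, -0.1]
finger_gap: 0.752
grasp_force: 0.0
```

>>> step_arm(
  commands=[0, 0, -0.015, 0, 0, 0, -0.035, 0, 0, 0, -0.035, 0, 0, -0.031, 0, 0, 0, -0.031, 0, 0, 0, -0.031, 0, 0, 0, -0.0306, 0, 0, 0, 0, 0, 0, 0, 0, 0, 0],
)

```text
time_s: 16.1
ee_pos: [0.5253, 0.1305, 0.3495]
orientation: [[0.992, -0.122, -0.0], [-0.122, -0.992, -0.0], [-0.0, 0.0, -1.0]]
force: [-0.5, -1.3, 0.8]
finger_gap: 0.75
grasp_force: 0.0
```

Run:
```python
from h import *
s,t=read_camera("scene"),read_camera("top")
o=observe();p=o["ee_pos"];print(p,o["finger_gap"],o["force"])
a=cv2.resize(s["img"][140:220,280:380],None,fx=7.5,fy=7.5,interpolation=cv2.INTER_CUBIC)
for z in(.095,.05):
    u=proj(s,[p[0],p[1],z]); cv2.circle(a,tuple(int(v) for v in (u-[280,140]+.5)*7.5),2,(0,255,0),-1)
cv2.imwrite("pics/g5.png",a[:,:,::-1])
```

```text
[0.52537392 0.12893028 0.34955272] 0.7490923439684865 [-0.43028365 -0.36105756 -0.45574223]
```

View pics/g5.png

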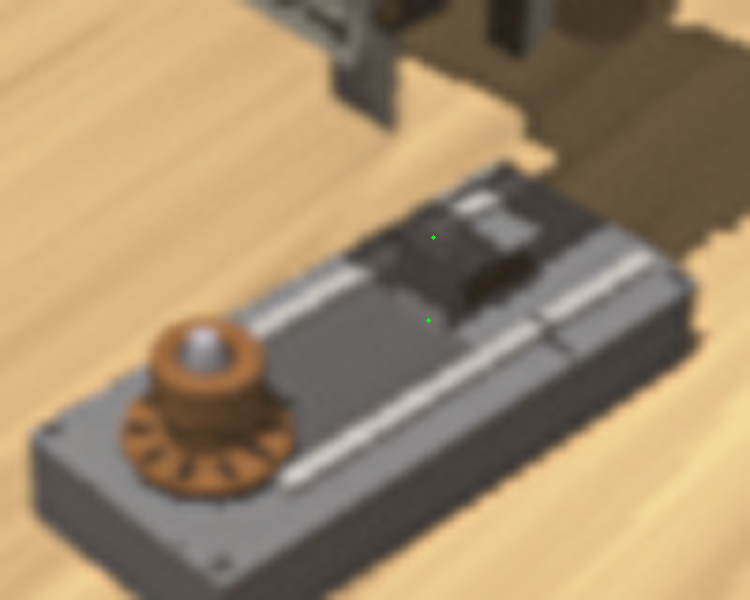

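The disc and collar are both stacked on the post at (205,400), and the handle at (430,265) is under the gripper. I go down and grip it.

>>> step_arm(
  commands=[0, 0, 0.035, 0, 0, 0, 0.035, 0, 0, 0, 0.025, 0, 0, 0, 0.01, 0, 0, 0, 0, 0, 0, 0, 0, 0],
)

```text
time_s: 16.8
ee_pos: [0.5259, 0.1297, 0.2457]
orientation: [[0.992, -0.125, 0.001], [-0.125, -0.992, 0.0], [0.001, -0.0, -1.0]]
force: [0.9, -0.2, -0.3]
finger_gap: 0.752
grasp_force: 0.0
```

>>> step_arm(
  commands=[0, 0, 0, 0, 0, 0, 0, 0, 0, 0, 0, 0, 0, 0, 0, 0, 0, 0, 0, 0, 0, 0, 0, 0, 0, 0, 0, 0, 0, 0, 0, 0, 0, 0, 0, 0, 0, 0, 0, 0],
  claw=1,
  force=40,
)

```text
time_s: 17.8
ee_pos: [0.5254, 0.1299, 0.2446]
orientation: [[0.992, -0.124, -0.0], [-0.124, -0.992, -0.0], [-0.0, 0.0, -1.0]]
force: [-1.2, -1.9, 1.3]
finger_gap: 0.125
grasp_force: 40.0
```

>>> step_arm(
  commands=[0, -0.004, 0, 0, 0, -0.006, 0, 0, 0, -0.006, 0, 0, 0, -0.006, 0, 0, 0, -0.006, 0, 0, 0, -0.002, 0, 0, 0, 0, 0, 0, 0, 0, 0, 0, 0, 0, 0, 0],
)

```text
time_s: 18.7
ee_pos: [0.529, 0.158, 0.2446]
orientation: [[0.992, -0.126, -0.001], [-0.126, -0.992, -0.003], [-0.001, 0.003, -1.0]]
force: [-1.5, -9.1, 6.3]
finger_gap: 0.132
grasp_force: 40.0
```

Run:
```python
from h import *
s=read_camera("scene")
o=observe();p=o["ee_pos"];print(p,o["finger_gap"],o["force"],o["grasp_force"])
a=cv2.resize(s["img"][140:220,280:380],None,fx=7.5,fy=7.5,interpolation=cv2.INTER_CUBIC)
cv2.imwrite("pics/g6.png",a[:,:,::-1])
```

```text
[0.52902643 0.15799456 0.24466075] 0.12773838849365896 [-1.80649112 -8.65090251  6.23385627] 40.00363111495972
```

View pics/g6.png

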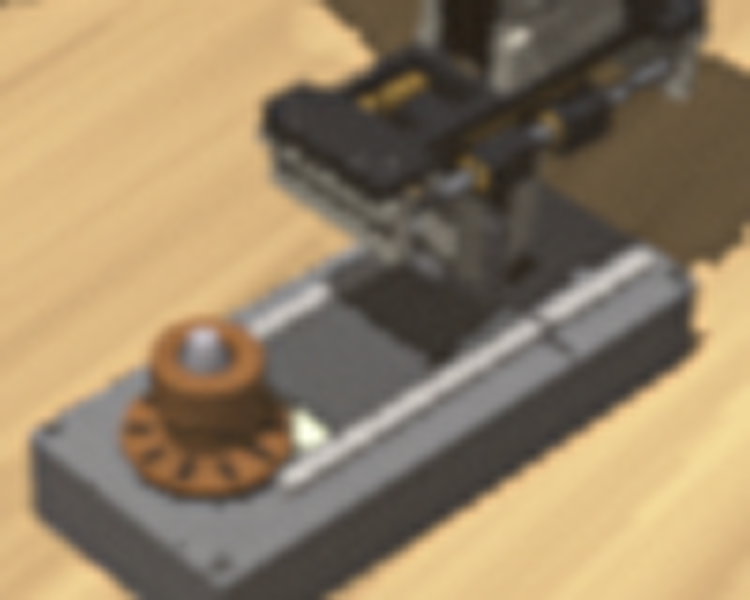

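The shutter is about 28 mm open: the light gap shows at (310,430) and the handle is held between the fingers. I add a small trim, let it settle and hand in.

>>> step_arm(
  commands=[0, -0.0015, 0, 0, 0, 0, 0, 0, 0, 0, 0, 0, 0, 0, 0, 0, 0, 0, 0, 0, 0, 0, 0, 0],
)

```text
time_s: 19.35
ee_pos: [0.5292, 0.1594, 0.2446]
orientation: [[0.992, -0.126, -0.001], [-0.126, -0.992, -0.003], [-0.001, 0.003, -1.0]]
force: [-2.9, -8.5, 5.2]
finger_gap: 0.127
grasp_force: 40.0
```

Run:
```python
from h import *
o=observe();print(o["ee_pos"],o["force"],o["grasp_force"],o["dq"].round(4)); print(hand_in())
```

```text
[0.52919447 0.15938537 0.24463376] [-2.85859471 -8.47087234  5.24997496] 40.00393509864807 [ 0.0006 -0.0009 -0.0013  0.0005  0.0007  0.0012  0.    ]
the job is handed in; nothing more can be done
None
```

The job is handed in at 19.4 s, verdict not shown: the disc and then the collar are threaded home on the post, and the gripper is holding the shutter about 29–30 mm open (half travel) with a 40 N grip.

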